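# Hold the brittle carrier home in the hand slicer

## Task

Get the slab of puffed-rice brittle ready for the knife: slide its wooden carrier board along the slicer's bed, brittle end first, under the guard bridge until its end rests against the wooden stop block, with its long edge flush against the fence. Then hold it there with a firm diagonal push, down onto the bed and sideways against the fence at once, and finish while still pushing: do not let go at the end. Keep the carrier down flat on the bed all the way, and leave the other things on the table where they are.

Things in the scene. Friction and masses are not known exactly. Their poses are not given: they have to be found in the camera images.
- sled_center (a point): centre of the loose wooden carrier board, mid length and width, 22.5 mm above its underside (half its height). Axes: y along its length, z up, +x to the edge that goes to the fence; the -y end (with the brittle) leads. Base 105 (x) by 200 (y) by 15 mm thick. About 0.35 kg, friction about 0.6. Starts flat on the bed, off the fence and askew, before the guard
- sled: the carrier with its brittle; origin mid underside, axes as sled_center. A rib stands along its whole length: x -12.5 to +3.5 mm (16 thick), top 45 mm above the underside. Nearer than the rib is a bare ledge 40 mm wide, 15 mm high: rib and ledge form an inner corner to push into. Stuck on beyond the rib is the brittle slab, x 3.5 to 48.5, y -100 to +15, top 39 mm above the underside
- sled_grip (a point): on the carrier's rib near its trailing (+y) end, 30 mm above the underside, 65 mm along y and -4.5 mm along x from the centre; here nothing lies beside the 16 mm rib, and it can be gripped from above across x
- bed: the slicer's fixed flat steel bed, its top 30 mm above the table. Origin at table level; y along the fence, x away from the robot's side; it spans x -120 to +100 and y -250 to +250 mm. Fence, guard and stop are parallel to its axes. With the carrier flush on the fence, the carrier's centre is at x = +22.5 mm in this frame
- fence: the fixed aluminium fence along the far (+x) edge of the bed; origin and axes are those of the bed, its inner face is at x = +75 mm, it is 20 mm thick and rises 30 mm above the bed top. Pressing much harder down than across lets friction on the bed take up the push before the fence feels it
- guard_under (a point): middle of the underside of the fixed steel guard bridge over the bed, 57 mm above the bed top; axes as the bed. The beam covers bed y -150 to -100 mm, its top is 99 mm above the table; the opening runs from a near post (inner face at bed x -55 mm) to the fence. The carrier has 12 mm to spare above and 25 mm in width
- stop_face (a point): on the face of the fixed wooden stop block that the carrier's leading end comes up against, at its foot on the bed top, mid width; axes as the bed, the face looks to +y. Block 90 (x) by 30 (y) by 35 mm high, beyond the guard; set nearer or farther each time. With the carrier home, its centre is 100 mm from this face along y
- offcut: a loose end slice of brittle, 30 x 45 x 24 mm, lying on the bed at its near edge beside the guard; to be left alone
- brush: a pastry brush lying on the table beyond the bed's left end; to be left alone
- jar: a closed amber glass jar, 72 mm across, 100 mm high, on the left; to be left alone
- mould: a dark carved wooden cake mould with a stub handle, 70 x 300 x 28 mm overall, lying on the right; to be left alone
- bowl: an empty steel bowl, 130 mm across, 50 mm high, on the right; to be left alone
- scraper: a dough scraper, steel blade 75 x 120 mm with a round wooden grip, lying flat on the left; to be left alone
Mind the look-alikes: they are no part of the job. Leave any red look-alike of the sled alone.

How it is judged:
By the outcome, as a careful person would: the job done as asked, in the order asked, and still so for the second after the job is handed in, while the arm keeps its last pose, push and grip.
It also fails if it takes over 53 s, if anything falls off the work surface, if the arm or the gripper's body presses on something with over 40 N, if the wrist force passes 120 N, or if a joint passes its speed limit or range.

## Robot

A 6-joint arm with a two-finger parallel gripper is mounted at the origin on the work surface. World frame = base frame: x ahead of the robot, y to its left, z up, the work surface at z = 0. Lengths are in m, angles in rad, forces in N, time in s.
With the tool pointing down it reaches from about 0.375 to 0.9 m from the base axis. Payload 3.1 kg.
Tool frame: the origin (TCP) lies on the mounting face of the last link; the fingertips stand 182 mm ahead of it and the grasp point (between the pads) lies 164 mm ahead of it; z points along the fingers, y is the direction in which the jaws open and shut (so a half turn about z gives the same grasp; the last joint's range is limited). The gripper opens to 87 mm and grips with 3 to 60 N. Pads are 19 mm wide; open, the fingers measure 117 mm over their backs; the gripper's body (75 mm by 190 mm) begins 51 mm behind the grasp point.
Start: joints at [0.931, 0.527, 1.433, -0, 1.181, -0.178], TCP at [0.278, 0.56, 0.405] pointing down, gripper open.
Joint ranges: [-3.08, 3.08], [-0.75, 2.2], [0.22, 2.44], [-1.43, 4.57], [0, 2.65], [-2.85, 2.85]. Speed limits (rad/s): [2.79, 2.79, 3.14, 3.14, 3.14, 3.14].

## Interface

Orientations are given as a unit quaternion [x, y, z, w].
In Python, from rig import robot, camera, camera_model gives the robot as it stands.
- The arm moves only by the tool drive_tool, never from a script. Its argument "plan" is a list that holds one entry, the list of rows, each a list of 6 numbers: the shift along the world's x, y, z in units of 2.5 cm (1.0 is 2.5 cm), then the turn, a rotation vector about the world's x, y, z in units of 6 degrees (1.0 is 6 degrees). A call has 1 to 8 rows; each row shifts and turns the commanded pose from where the row before left it; what a row does not reach is not made up. A row lasts 1/8 s, in which the tool goes at most 62.5 mm and 10.7 degrees, less where a joint would pass 70% of its speed; a pose out of reach is approached as far as the arm can. A call with a number of a shift or a turn outside -1 to 1 is refused whole. A call with a gripper value outside its range is refused whole. "grip" is the closure, from 0 (fully open) to 1 (shut), set as the call begins (left out, the last holds). The fingers move at their own pace and stop on an object; "force" is the grip in N (left out, the last holds). Time passes only in rows, so rows that do not move let the fingers close. It gives the time, the measured TCP pose, the force and the opening at its end, in the units of the state.
- robot.get_obs(): the state, without advancing time (a new reading comes with each control period).
- camera(name): name is "scene" or "top" or "wrist"; returns the picture (384x512x3 uint8, red, green, blue); there is no depth.
- camera_model(name): a dict with "K" (3x3 intrinsics, pixels), "world_to_cam" (4x4, takes a point from world to camera coordinates); the wrist camera has in their place "tool_from_camera" (4x4, takes a point from camera to tool coordinates, whose origin is the TCP and whose axes are the flange's). Camera axes: x right, y up, looking along -z (the intrinsics and any distortion apply to the point x, -y, -z); pixel columns grow to the right and rows downward; lengths in m; the calibration is good to about 2 mm. A picture is of the moment at which its call begins: read the wrist's pose just before it. camera_model takes no time and is no camera call.
- robot.hand_in(): hands the job in, once; it reports no verdict.
The state is a dict: "time": time; "q": joint angles; "joint_velocities": joint speeds; "joint_torque": joint torques, N m; "position": TCP position; "tool_rot": TCP orientation; "ft_force": force on the tool from outside, world axes, zero at the start; "moment": the same for the moment, N m; "grip_width": finger opening in m.
Only numpy, scipy, OpenCV 4.12 (cv2) and the standard library are available. Lean on these libraries where they do the work, as an engineer would, in place of code of your own. Each camera call takes 0.05 s, during which the arm holds its last target.

## Working session

There is one attempt and no reset: what is moved stays moved. The work goes in short steps, Python scripts to look and compute and a tool call to move; the robot and the scene stay as the last step left them, time stands still between calls to the robot, and variables do not carry over. Pictures are saved under pics/ and viewed, and the job is handed in when it is done.

Besides the shell and the picture viewer there is one more tool, called after ">>>" by a JSON object that holds its "name" and its "arguments", one argument or row to a line. drive_tool: Moves the arm, as the interface text tells. Shifts and turns lie within -1 to 1; 1 stands for 2.5 cm of shift or 6 degrees of turn. Its arguments: {"type":"object","properties":{"plan":{"type":"array","items":{"type":"array","items":{"type":"array","items":{"type":"number","minimum":-1,"maximum":1}}}},"grip":{"type":"number"},"force":{"type":"number"}},"required":["plan"]}

```bash
mkdir -p pics; ls; python3 - <<'E'
from rig import robot,camera,camera_model
import cv2,numpy as np
np.set_printoptions(precision=4,suppress=True)
print(robot.get_obs())
for n in ["scene","top"]:
    cv2.imwrite(f"pics/{n}0.png",camera(n)[:,:,::-1]); print(n,camera_model(n))
print(camera_model("wrist"))
E
```

```text
pics
{'time': 0.0, 'q': array([ 0.9315,  0.5284,  1.4339, -0.    ,  1.1814, -0.1785]), 'joint_velocities': array([-0.0004,  0.001 ,  0.0019,  0.001 , -0.0011, -0.0007]), 'joint_torque': array([ -0.0002, -44.0046, -17.6591,   0.0632,   0.0583,  -0.0002]), 'position': array([0.2777, 0.5595, 0.4038]), 'tool_rot': array([ 0.2284,  0.9736, -0.001 , -0.0004]), 'ft_force': array([-0.41  ,  0.6165,  0.0267]), 'moment': array([-0.0074, -0.009 , -0.0676]), 'grip_width': 0.08712657227954944}
scene {'K': array([[491.5873,   0.    , 255.8239],
       [  0.    , 491.5873, 183.5682],
       [  0.    ,   0.    ,   1.    ]]), 'world_to_cam': array([[ 0.6872,  0.7264,  0.0093, -0.324 ],
       [-0.538 ,  0.5003,  0.6784,  0.2054],
       [ 0.4882, -0.4711,  0.7347, -1.8079],
       [ 0.    ,  0.    ,  0.    ,  1.    ]])}
top {'K': array([[382.2283,   0.    , 247.846 ],
       [  0.    , 382.2283, 195.1944],
       [  0.    ,   0.    ,   1.    ]]), 'world_to_cam': array([[ 0.0088, -0.9999,  0.0098, -0.0122],
       [ 0.9929,  0.0099,  0.1188, -0.494 ],
       [-0.1188,  0.0087,  0.9929, -1.2747],
       [ 0.    ,  0.    ,  0.    ,  1.    ]])}
{'K': array([[336.5265,   0.    , 258.0458],
       [  0.    , 336.5265, 189.0608],
       [  0.    ,   0.    ,   1.    ]]), 'tool_from_camera': array([[ 0.0002,  0.9651,  0.2617,  0.0715],
       [ 1.    , -0.    , -0.0007,  0.    ],
       [-0.0006,  0.2617, -0.9651,  0.0198],
       [ 0.    ,  0.    ,  0.    ,  1.    ]])}
```

View pics/scene0.png

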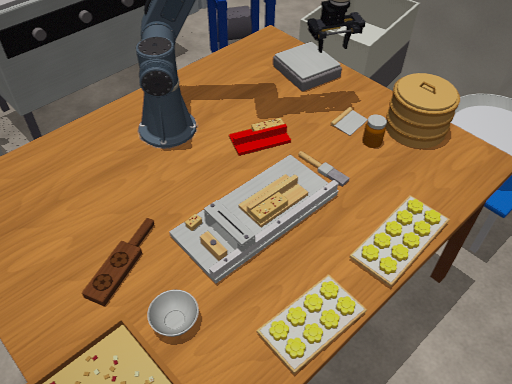

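View pics/top0.png

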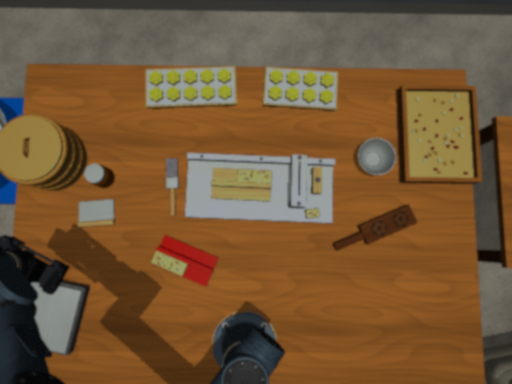

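```bash
python3 - <<'E'
import cv2
a=cv2.imread("pics/top0.png")[145:230,180:345]; cv2.imwrite("pics/top0c.png",cv2.resize(a,None,fx=4.8,fy=4.8,interpolation=cv2.INTER_CUBIC))
a=cv2.imread("pics/scene0.png")[150:285,165:350]; cv2.imwrite("pics/scene0c.png",cv2.resize(a,None,fx=4.3,fy=4.3,interpolation=cv2.INTER_CUBIC))
E
```

```text
(no output)
```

View pics/top0c.png

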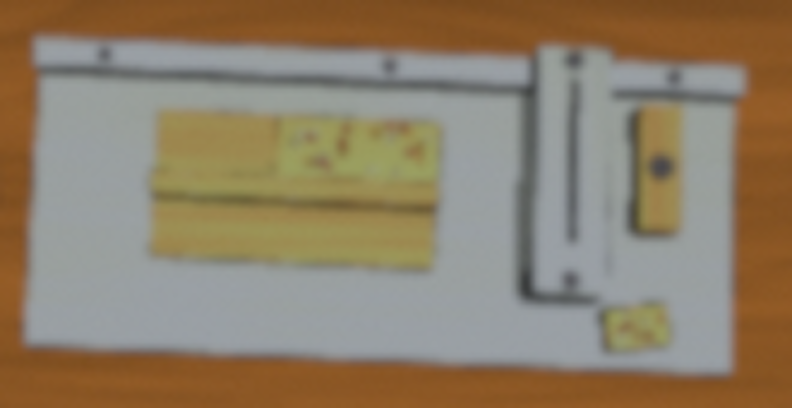

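View pics/scene0c.png

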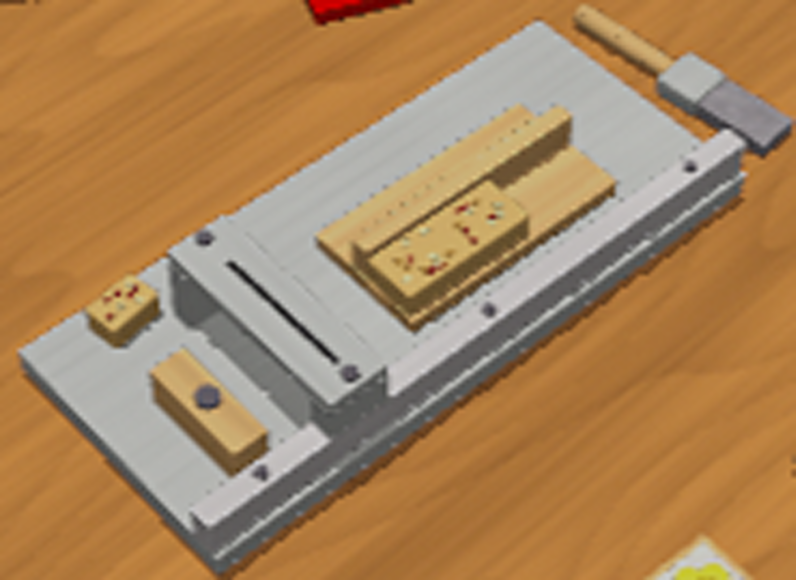

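```bash
cat > h.py <<'E'
import numpy as np
from rig import robot,camera,camera_model
from scipy.optimize import least_squares
def proj(n,P):
    m=camera_model(n); P=np.atleast_2d(P)
    c=(m["world_to_cam"]@np.c_[P,np.ones(len(P))].T)[:3]
    p=m["K"]@np.array([c[0],-c[1],-c[2]]); return (p[:2]/p[2]).T
def T(p,L):
    x,y,a=p; L=np.atleast_2d(np.array(L,float)); c,s=np.cos(a),np.sin(a)
    return np.c_[x+c*L[:,0]-s*L[:,1],y+s*L[:,0]+c*L[:,1],L[:,2]]
def fit(obs,p0):
    # obs: {cam:[(local xyz, uv)...]}
    def r(p):
        return np.concatenate([(proj(n,T(p,[l for l,_ in o]))-np.array([u for _,u in o])).ravel() for n,o in obs.items()])
    s=least_squares(r,p0,loss="soft_l1"); return s.x,r(s.x).reshape(-1,2)
E
python3 - <<'E'
from h import *
np.set_printoptions(precision=4,suppress=True)
t=lambda u,v:(180+(u+.5)/4.8-.5,145+(v+.5)/4.8-.5)
s=lambda u,v:(165+(u+.5)/4.3-.5,150+(v+.5)/4.3-.5)
bed={"top":[((-.12,.25,.03),t(22,347)),((-.12,-.25,.03),t(733,373)),((.095,.25,.06),t(33,37)),((.095,-.25,.06),t(747,66)),((.075,.25,.06),t(37,70)),((.075,-.25,.06),t(745,96))],
"scene":[((-.12,-.25,.03),s(20,352)),((-.12,.25,.03),s(540,20)),((.095,.25,.06),s(745,138)),((.075,-.25,.06),s(192,515))]}
b,r=fit(bed,[.55,0,0]); print("bed",b,np.degrees(b[2]));print(r)
z=.03
sl={"top":[((-.0525,.1,z+.015),t(150,256)),((-.0525,-.1,z+.015),t(433,270)),((.0525,.1,z+.015),t(158,110)),((.0485,-.1,z+.039),t(442,120))],
"scene":[((-.0525,-.1,z+.015),s(317,240)),((.0525,-.1,z+.015),s(413,322)),((.0525,.1,z+.015),s(614,185)),((.0035,.1,z+.045),s(572,115)),((-.0125,-.1,z+.045),s(352,243))]}
q,r=fit(sl,[.5,0.05,0]); print("sled",q,np.degrees(q[2]));print(r)
c,si=np.cos(b[2]),np.sin(b[2]);R=np.array([[c,si],[-si,c]])
print("sled in bed",R@(q[:2]-b[:2]),np.degrees(q[2]-b[2]))
st={"top":[((.045,0,.065),t(640,103)),((-.045,0,.065),t(637,232)),((.045,-.03,.065),t(683,107)),((-.045,-.03,.065),t(680,236))],
"scene":[((-.045,0,.065),s(187,348)),((.045,0,.065),s(267,437)),((.045,-.03,.065),s(232,460)),((-.045,-.03,.065),s(152,378))]}
q,r=fit(st,[.5,-.1,0]);print("stop",q,np.degrees(q[2]));print(r);print("stop in bed",R@(q[:2]-b[:2]))
E
```

```text
bed [ 0.5326 -0.0473 -0.0268] -1.5333165143589313
[[ 0.4038 -0.3943]
 [-0.1934 -0.4846]
 [ 0.2577 -0.069 ]
 [-0.4901 -0.6292]
 [-0.8997 -1.1269]
 [-0.1235 -1.0645]
 [-1.0945 -0.5014]
 [-1.0102 -0.9069]
 [-0.2422  0.2858]
 [-0.7532 -1.9218]]
sled [ 0.5329  0.0151 -0.0272] -1.5570762990741256
[[ 0.1671 -0.415 ]
 [ 0.572  -1.1467]
 [-0.0354 -0.6782]
 [ 0.0632 -0.7349]
 [-0.8361 -1.3031]
 [-0.0719  0.0062]
 [ 0.4136 -1.5355]
 [-0.2249 -0.3532]
 [-0.4259 -0.8341]]
sled in bed [-0.0014  0.0624] -0.023759784715194274
stop [ 0.5488 -0.2242 -0.0559] -3.201136375112856
[[ 0.5889 -0.97  ]
 [ 0.0212 -1.3042]
 [ 0.5472 -1.2183]
 [ 0.0548 -1.5488]
 [-0.4857 -0.7538]
 [ 0.2222 -1.5457]
 [-0.2643 -1.1151]
 [-0.8705 -2.332 ]]
stop in bed [ 0.021  -0.1764]
```

>>> {"name": "drive_tool", "arguments": {
  "plan": [
    [[0.5,-0.92,0,0,0,-0.54],[0.5,-0.92,0,0,0,-0.54],[0.5,-0.92,0,0,0,-0.54],[0.5,-0.92,0,0,0,-0.54],[0.5,-0.92,0,0,0,-0.54],[0.5,-0.92,0,0,0,-0.54],[0.5,-0.92,0,0,0,-0.54],[0.5,-0.92,0,0,0,-0.54]]
  ]
}}

```text
time: 1.1
position: [0.3781, 0.3749, 0.4044]
tool_rot: [0.442, 0.897, -0.0, -0.0]
ft_force: [0.2, 0.8, 0.8]
grip_width: 0.0872
```

>>> {"name": "drive_tool", "arguments": {
  "plan": [
    [[0.5,-0.92,0,0,0,-0.54],[0.5,-0.92,0,0,0,-0.54],[0.5,-0.92,0,0,0,-0.54],[0.5,-0.92,0,0,0,-0.54],[0.5,-0.92,0,0,0,-0.54],[0.5,-0.92,0,0,0,-0.54],[0.5,-0.92,0,0,0,-0.54],[0.5,-0.92,0,0,0,-0.54]]
  ]
}}

```text
time: 2.1
position: [0.4781, 0.191, 0.4044]
tool_rot: [0.632, 0.775, -0.0, -0.0]
ft_force: [-0.1, 1.0, 0.0]
grip_width: 0.0872
```

>>> {"name": "drive_tool", "arguments": {
  "plan": [
    [[0.5,-0.92,-0.5,0,0,-0.54],[0.5,-0.92,-0.5,0,0,-0.54],[0.5,-0.92,-0.5,0,0,-0.54],[0.5,-0.92,-0.5,0,0,-0.54],[0,0,0,0,0,0],[0,0,0,0,0,0]]
  ]
}}

```text
time: 2.85
position: [0.5275, 0.1002, 0.3547]
tool_rot: [0.714, 0.7, -0.0, -0.001]
ft_force: [1.2, 0.3, 0.3]
grip_width: 0.0873
```

```bash
python3 - <<'E'
from h import *
import cv2,json
o=robot.get_obs();print(o)
im=camera("wrist")[:,:,::-1]; cv2.imwrite("pics/w1.png",im)
json.dump({"p":list(o["position"]),"q":list(o["tool_rot"])},open("w1.json","w"))
E
```

```text
{'time': 2.85, 'q': array([-2.06977748e-02,  4.77798935e-01,  1.70496791e+00,  4.86724039e-04,
        9.59908491e-01, -4.02419448e-04]), 'joint_velocities': array([ 0.01390379, -0.01077385, -0.0003843 , -0.00108737, -0.00067381,
        0.00112044]), 'joint_torque': array([-5.38036376e-01, -3.77020490e+01, -1.42163613e+01,  3.78223776e-02,
        2.03382794e-02,  3.05109652e-04]), 'position': array([0.52749487, 0.10015341, 0.35467023]), 'tool_rot': array([ 7.14343392e-01,  6.99795103e-01, -2.36340335e-04, -5.26214144e-04]), 'ft_force': array([1.18171041, 0.28950998, 0.31191974]), 'moment': array([0.00183111, 0.03928313, 0.00029119]), 'grip_width': 0.08728593904594756}
```

View pics/w1.png

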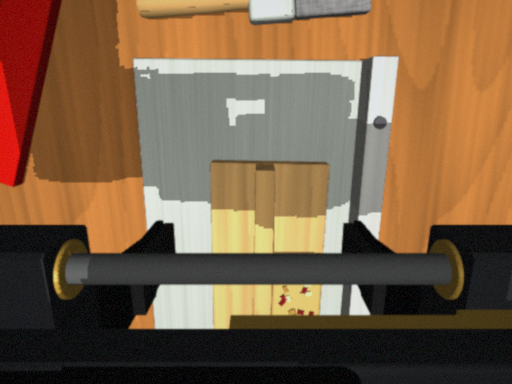

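```bash
cat >> h.py <<'E'
from scipy.spatial.transform import Rotation as Ro
def unproj(p,q,uv,z):
    m=camera_model("wrist");K=m["K"];Tc=m["tool_from_camera"]
    uv=np.atleast_2d(np.array(uv,float));z=np.broadcast_to(z,len(uv))
    d=np.c_[(uv[:,0]-K[0,2])/K[0,0],-(uv[:,1]-K[1,2])/K[1,1],-np.ones(len(uv))]
    R=Ro.from_quat(q).as_matrix(); o=np.array(p)+R@Tc[:3,3]; d=d@Tc[:3,:3].T@R.T
    return o+d*((z-o[2])/d[:,2])[:,None]
E
python3 - <<'E'
import cv2
a=cv2.imread("pics/w1.png")[50:330,125:405]; cv2.imwrite("pics/w1c.png",cv2.resize(a,(784,600-40+0),interpolation=cv2.INTER_CUBIC) if 0 else cv2.resize(a,None,fx=2.1,fy=2.1,interpolation=cv2.INTER_CUBIC))
a=cv2.imread("pics/w1.png")[150:330,195:335]; cv2.imwrite("pics/w1d.png",cv2.resize(a,None,fx=3.3,fy=3.3,interpolation=cv2.INTER_CUBIC))
E
```

```text
(no output)
```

View pics/w1c.png

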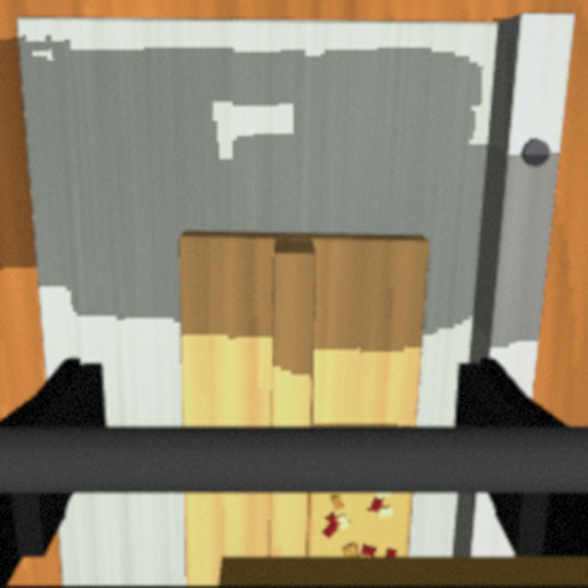

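View pics/w1d.png

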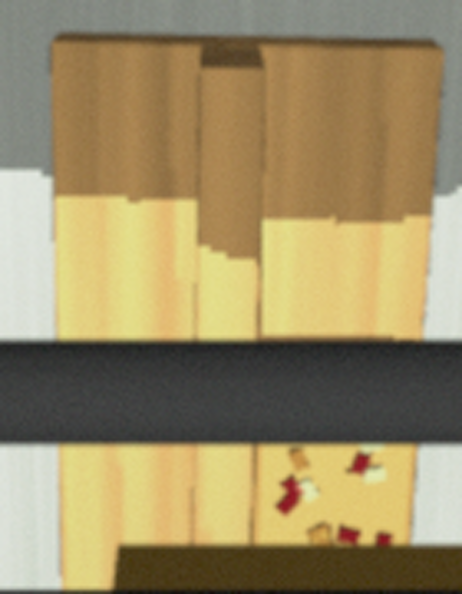

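```bash
python3 - <<'E'
from h import *
import json
np.set_printoptions(precision=4,suppress=True)
w=json.load(open("w1.json"))
c=lambda u,v:(125+(u+.5)/2.1-.5,50+(v+.5)/2.1-.5)
d=lambda u,v:(195+(u+.5)/3.3-.5,150+(v+.5)/3.3-.5)
def line(n,pts,z):
    P=unproj(w["p"],w["q"],pts,z); k=P[-1]-P[0]; print(n,P[:,:2].ravel(),"yaw",np.degrees(np.arctan2(k[0],-k[1])))
line("sled left",[d(53,42),d(62,580)],.045)
line("sled right",[d(441,46),d(424,300)],.045)
line("rib right",[d(264,68),d(252,540)],.075)
line("rib left",[d(201,66),d(193,540)],.075)
line("bed left",[c(18,20),c(43,345)],.03)
line("bed left2",[c(18,20),c(63,580)],.03)
line("fence in top",[c(521,15),c(490,350)],.06)
line("bed tail",[c(18,18),c(497,23)],.03)
line("sled tail",[d(53,42),d(441,46)],.045)
E
```

```text
sled left [ 0.4863  0.1183  0.4795 -0.0473] yaw -2.32531388164507
sled right [0.589  0.1151 0.5866 0.0425] yaw -1.8256983856680222
rib right [ 0.5407  0.1165  0.5365 -0.0131] yaw -1.8578902030147257
rib left [ 0.5257  0.1173  0.5206 -0.0128] yaw -2.2264023293788013
bed left [0.4233 0.2057 0.4184 0.0667] yaw -2.0103466940552654
bed left2 [ 0.4233  0.2057  0.415  -0.058 ] yaw -1.800566510273389
fence in top [0.6171 0.2003 0.6132 0.0711] yaw -1.7311365273646016
bed tail [0.4234 0.2064 0.6172 0.2006] yaw 88.26487376080975
sled tail [0.4863 0.1183 0.589  0.1151] yaw 88.24342733892888
```

>>> {"name": "drive_tool", "arguments": {
  "plan": [
    [[0.18,-0.72,-0.6,0,0,-0.12],[0,0,-1,0,0,0],[0,0,-1,0,0,0],[0,0,-1,0,0,0],[0,0,-0.8,0,0,0],[0,0,-0.4,0,0,0],[0,0,0,0,0,0]]
  ]
}}

```text
time: 3.78
position: [0.5322, 0.0816, 0.234]
tool_rot: [0.719, 0.695, -0.001, -0.001]
ft_force: [0.2, 0.4, 0.1]
grip_width: 0.0868
```

```bash
python3 - <<'E'
from h import *
import cv2
o=robot.get_obs();print(o["position"],o["tool_rot"],o["ft_force"])
cv2.imwrite("pics/w2.png",camera("wrist")[:,:,::-1])
a=camera("scene")[120:270,190:350,::-1];cv2.imwrite("pics/s2.png",cv2.resize(a,None,fx=4,fy=4,interpolation=cv2.INTER_CUBIC))
E
```

```text
[0.53219163 0.08157144 0.23400669] [ 7.18877611e-01  6.95136214e-01 -5.70496597e-04 -5.46787693e-04] [0.21926783 0.41825719 0.07575078]
```

View pics/w2.png

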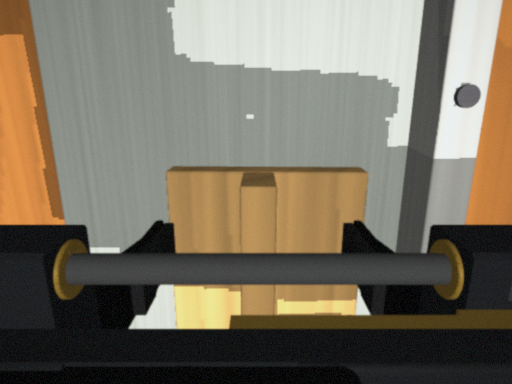

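View pics/s2.png

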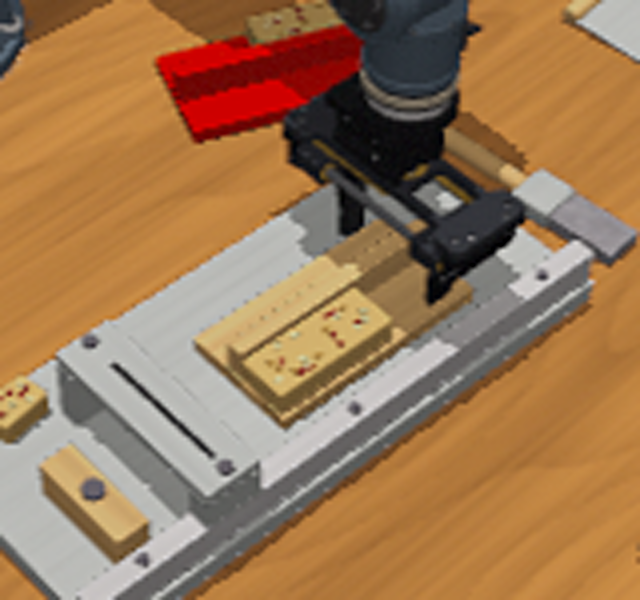

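The wrist view shows the wooden rib (x 241–276 px, top end near row 180) centred between the open fingers, which clear the brittle and the fence. The red look-alike at top (185,260) is well away. Lowering slightly and closing.

>>> {"name": "drive_tool", "arguments": {
  "plan": [
    [[0,0,-0.1,0,0,0],[0,0,0,0,0,0],[0,0,0,0,0,0],[0,0,0,0,0,0],[0,0,0,0,0,0],[0,0,0,0,0,0],[0,0,0,0,0,0],[0,0,0,0,0,0]]
  ],
  "grip": 1,
  "force": 25
}}

```text
time: 4.88
position: [0.5323, 0.0818, 0.2322]
tool_rot: [0.719, 0.695, -0.0, -0.0]
ft_force: [-1.4, 0.1, 0.7]
grip_width: 0.0157
```

>>> {"name": "drive_tool", "arguments": {
  "plan": [
    [[0,0,-0.08,0,0,0],[0,0,0,0,0,0],[0,0,-0.06,0,0,0],[0,0,0,0,0,0]]
  ]
}}

```text
time: 5.38
position: [0.5321, 0.0819, 0.2321]
tool_rot: [0.719, 0.695, 0.0, 0.0]
ft_force: [-5.5, 0.1, 26.9]
grip_width: 0.0154
```

>>> {"name": "drive_tool", "arguments": {
  "plan": [
    [[0,0,0.1,0,0,0],[0.11,-0.4,0,0,0,0],[0.11,-0.4,0,0,0,0],[0.11,-0.4,0,0,0,0],[0.11,-0.4,0,0,0,0],[0.11,-0.4,0,0,0,0],[0.11,-0.4,0,0,0,0],[0,0,0,0,0,0]]
  ]
}}

```text
time: 6.38
position: [0.549, 0.022, 0.2322]
tool_rot: [0.719, 0.695, 0.001, -0.0]
ft_force: [-1.3, 2.7, 9.4]
grip_width: 0.0158
```

```bash
python3 - <<'E'
from h import *
import cv2
o=robot.get_obs();print(o["position"],o["tool_rot"],o["ft_force"],o["moment"])
a=camera("top")[145:230,180:345,::-1];cv2.imwrite("pics/t3.png",cv2.resize(a,None,fx=4.8,fy=4.8,interpolation=cv2.INTER_CUBIC))
a=camera("scene")[150:285,165:350,::-1];cv2.imwrite("pics/s3.png",cv2.resize(a,None,fx=4.3,fy=4.3,interpolation=cv2.INTER_CUBIC))
E
```

```text
[0.54899931 0.02199233 0.23220306] [ 7.19458305e-01  6.94535216e-01  6.38590289e-04 -4.14864400e-04] [-1.32690832  2.73881286  9.42626174] [ 0.32860485  0.38631449 -0.11728899]
```

View pics/s3.png

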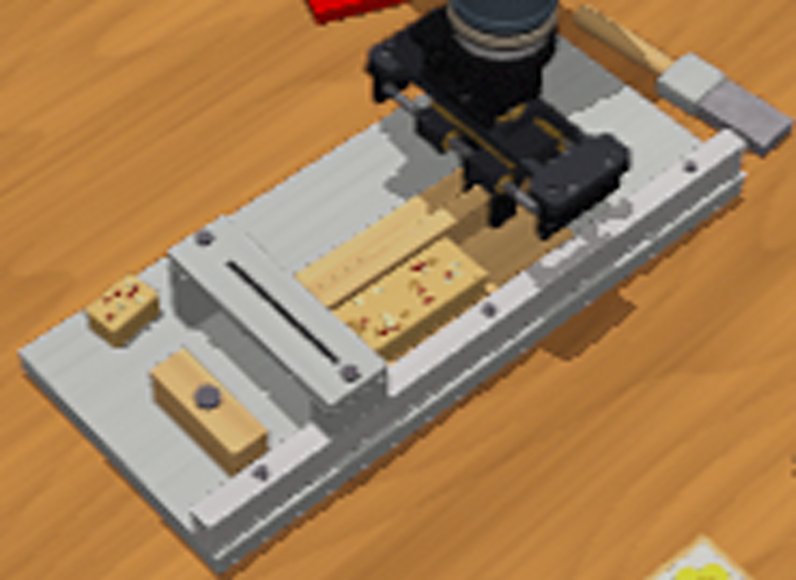

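View pics/t3.png

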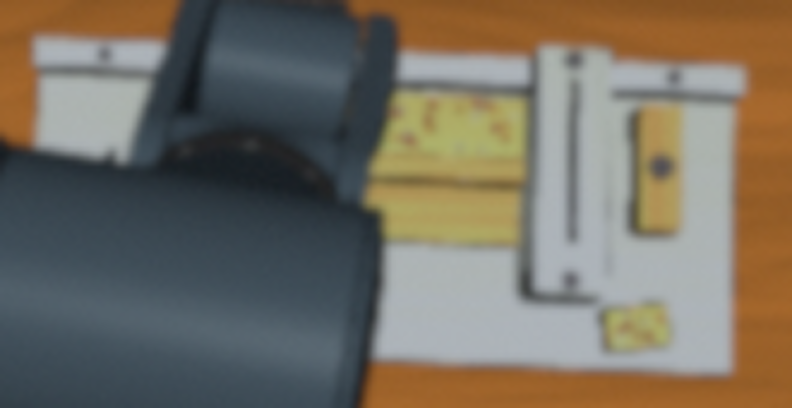

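>>> {"name": "drive_tool", "arguments": {
  "plan": [
    [[0.015,-0.45,0,0,0,0],[0.015,-0.45,0,0,0,0],[0.015,-0.45,0,0,0,0],[0.015,-0.45,0,0,0,0],[0.015,-0.45,0,0,0,0],[0,0,0,0,0,0]]
  ]
}}

```text
time: 7.22
position: [0.5511, -0.0345, 0.2322]
tool_rot: [0.719, 0.695, 0.001, 0.0]
ft_force: [-1.4, 2.2, 8.8]
grip_width: 0.0158
```

>>> {"name": "drive_tool", "arguments": {
  "plan": [
    [[-0.01,-0.3,0,0,0,0],[-0.01,-0.3,0,0,0,0],[0,0,0,0,0,0],[0.08,0,0,0,0,0],[0,0,0,0,0,0],[0.08,0,0,0,0,0],[0,0,0,0,0,0]]
  ]
}}

```text
time: 8.1
position: [0.5521, -0.0491, 0.2322]
tool_rot: [0.719, 0.695, -0.002, -0.003]
ft_force: [-7.4, 1.5, 16.2]
grip_width: 0.0164
```

>>> {"name": "drive_tool", "arguments": {
  "plan": [
    [[0,-0.1,0,0,0,0],[0,-0.1,0,0,0,0],[0,-0.1,0,0,0,0],[0,0,0,0,0,0]]
  ]
}}

```text
time: 8.6
position: [0.5527, -0.0547, 0.2321]
tool_rot: [0.719, 0.695, 0.0, -0.003]
ft_force: [-4.3, 10.4, 15.7]
grip_width: 0.0155
```

>>> {"name": "drive_tool", "arguments": {
  "plan": [
    [[0,-0.08,0,0,0,0],[0,0,0,0,0,0]]
  ]
}}

```text
time: 8.85
position: [0.5527, -0.0563, 0.2321]
tool_rot: [0.719, 0.695, 0.0, -0.004]
ft_force: [-4.1, 12.2, 14.4]
grip_width: 0.0158
```

>>> {"name": "drive_tool", "arguments": {
  "plan": [
    [[0,-0.08,0,0,0,0],[0,0,0,0,0,0],[0,-0.08,0,0,0,0],[0,0,0,0,0,0]]
  ]
}}

```text
time: 9.35
position: [0.5526, -0.0596, 0.2321]
tool_rot: [0.719, 0.695, 0.001, -0.004]
ft_force: [-3.7, 14.5, 14.3]
grip_width: 0.0156
```

```bash
python3 - <<'E'
from h import *
import cv2
o=robot.get_obs();print(o["position"],o["tool_rot"],o["ft_force"],o["moment"])
cv2.imwrite("pics/w4.png",camera("wrist")[:,:,::-1])
a=camera("top")[145:230,230:345,::-1];cv2.imwrite("pics/t4.png",cv2.resize(a,None,fx=6.5,fy=6.5,interpolation=cv2.INTER_CUBIC))
a=camera("scene")[180:285,165:300,::-1];cv2.imwrite("pics/s4.png",cv2.resize(a,None,fx=5.7,fy=5.7,interpolation=cv2.INTER_CUBIC))
E
```

```text
[ 0.55262879 -0.05958288  0.23212522] [ 7.19352414e-01  6.94631697e-01  7.09819696e-04 -4.29025788e-03] [-3.65292215 14.48449802 14.27130019] [2.37805925 0.4388401  0.07428968]
```

View pics/s4.png

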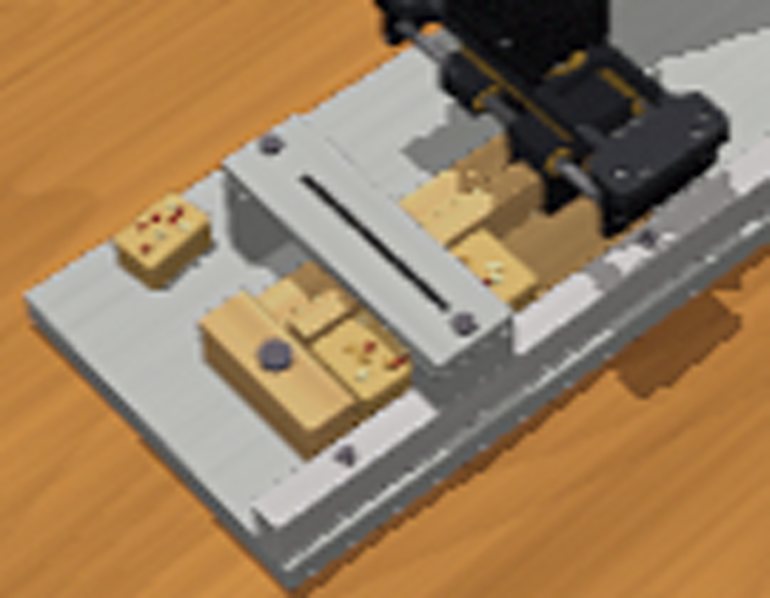

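View pics/t4.png

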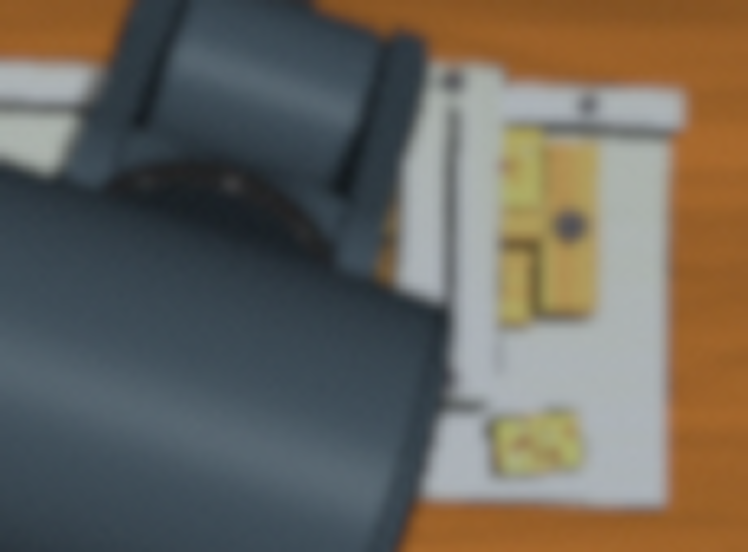

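View pics/w4.png

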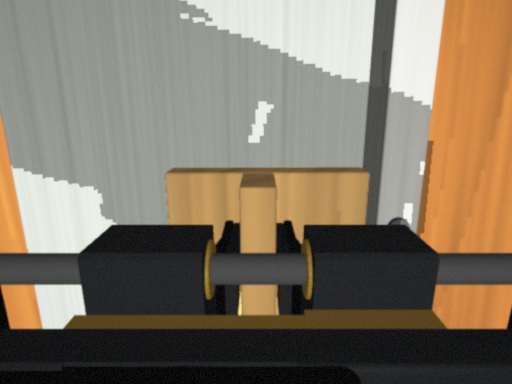

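>>> {"name": "drive_tool", "arguments": {
  "plan": [
    [[0,-0.08,0,0,0,0],[0,0,0,0,0,0],[0,0,0,0,0,0]]
  ]
}}

```text
time: 9.88
position: [0.5526, -0.0602, 0.2321]
tool_rot: [0.72, 0.694, 0.002, -0.005]
ft_force: [-2.4, 21.6, 14.4]
grip_width: 0.0157
```

>>> {"name": "drive_tool", "arguments": {
  "plan": [
    [[0,-0.08,0,0,0,0],[0,0,0,0,0,0],[0,0,0,0,0,0]]
  ]
}}

```text
time: 10.25
position: [0.5526, -0.0609, 0.232]
tool_rot: [0.72, 0.694, 0.003, -0.006]
ft_force: [-0.2, 26.9, 15.6]
grip_width: 0.0157
```

```bash
python3 - <<'E'
from h import *
import cv2
o=robot.get_obs();print(o["position"],o["tool_rot"],o["ft_force"],o["moment"])
cv2.imwrite("pics/w5.png",camera("wrist")[:,:,::-1])
a=camera("scene")[180:285,165:300,::-1];cv2.imwrite("pics/s5.png",cv2.resize(a,None,fx=5.7,fy=5.7,interpolation=cv2.INTER_CUBIC))
E
```

```text
[ 0.55262186 -0.06093809  0.23202564] [ 0.72014814  0.69378798  0.00253445 -0.00620187] [-0.19078445 26.88434327 15.64720668] [ 4.37481799 -0.06567328  0.08007496]
```

View pics/s5.png

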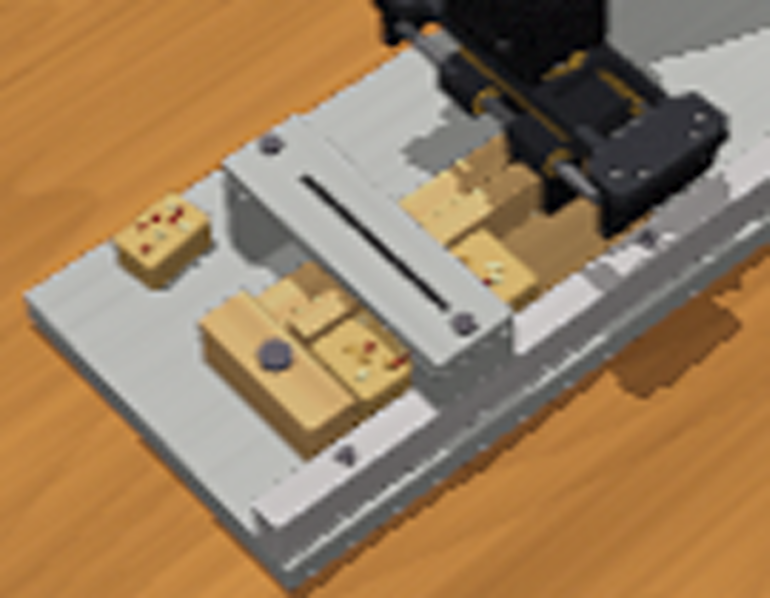

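View pics/w5.png

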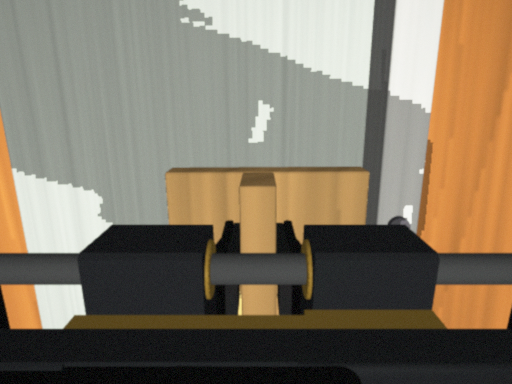

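>>> {"name": "drive_tool", "arguments": {
  "plan": [
    [[0,0.12,0,0,0,0],[0,0,0,0,0,0],[0.1,0,0,0,0,0],[0,0,0,0,0,0],[0.1,0,0,0,0,0],[0,0,0,0,0,0]]
  ]
}}

```text
time: 11.1
position: [0.5545, -0.0602, 0.2319]
tool_rot: [0.719, 0.695, -0.003, -0.009]
ft_force: [-11.3, 12.7, 21.8]
grip_width: 0.0158
```

>>> {"name": "drive_tool", "arguments": {
  "plan": [
    [[0.1,0,0,0,0,0],[0,0,0,0,0,0],[0,0,0,0,0,0]]
  ]
}}

```text
time: 11.48
position: [0.5554, -0.0602, 0.2318]
tool_rot: [0.719, 0.695, -0.004, -0.011]
ft_force: [-15.3, 10.5, 24.9]
grip_width: 0.0162
```

>>> {"name": "drive_tool", "arguments": {
  "plan": [
    [[0.1,0,0.06,0,0,0],[0.1,0,0.06,0,0,0],[0.1,0,0,0,0,0],[0,0,0,0,0,0],[0,0,0,0,0,0]]
  ]
}}

```text
time: 12.1
position: [0.5584, -0.0604, 0.2317]
tool_rot: [0.718, 0.696, -0.01, -0.017]
ft_force: [-24.6, 6.1, 14.9]
grip_width: 0.0161
```

```bash
python3 - <<'E'
from h import *
import cv2
o=robot.get_obs();print(o["position"],o["tool_rot"],o["ft_force"],o["moment"])
print(Ro.from_quat(o["tool_rot"]).as_matrix())
cv2.imwrite("pics/w6.png",camera("wrist")[:,:,::-1])
a=camera("scene")[180:285,165:300,::-1];cv2.imwrite("pics/s6.png",cv2.resize(a,None,fx=5.7,fy=5.7,interpolation=cv2.INTER_CUBIC))
E
```

```text
[ 0.55843134 -0.06038345  0.23172766] [ 0.71813225  0.69562842 -0.00973277 -0.01710106] [-24.56094358   6.14667566  14.93902141] [0.80962631 3.83971207 0.00479952]
[[ 0.03201275  0.99877352 -0.03777079]
 [ 0.99943929 -0.03161731  0.01102086]
 [ 0.00981313 -0.03810242 -0.99922565]]
```

View pics/s6.png

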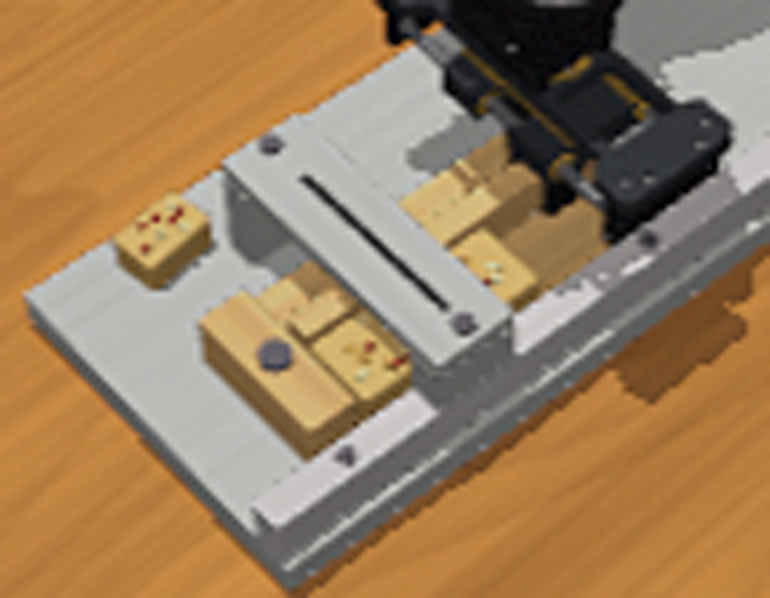

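View pics/w6.png

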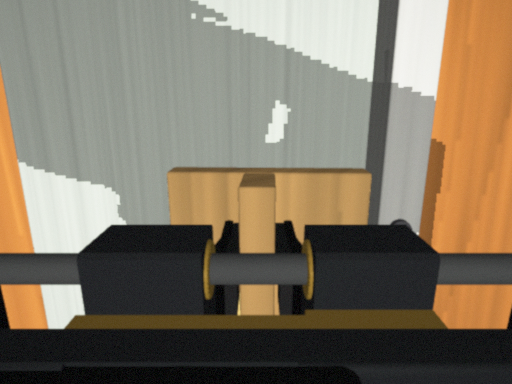

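>>> {"name": "drive_tool", "arguments": {
  "plan": [
    [[-0.1,0,-0.03,0,-0.15,0],[-0.1,0,-0.02,0,-0.15,0],[0,0,0,0,0,0],[0,0,0,0,0,0]]
  ]
}}

```text
time: 12.7
position: [0.5531, -0.0604, 0.2316]
tool_rot: [0.718, 0.696, 0.001, -0.006]
ft_force: [-26.8, 4.6, 24.9]
grip_width: 0.0157
```

>>> {"name": "drive_tool", "arguments": {
  "plan": [
    [[0.08,0,0.02,0,0,0],[0,0,0,0,0,0],[0,0,0,0,0,0],[0,0,0,0,0,0],[0,0,0,0,0,0],[0,0,0,0,0,0]]
  ]
}}

```text
time: 13.45
position: [0.5538, -0.0605, 0.2316]
tool_rot: [0.718, 0.696, -0.0, -0.008]
ft_force: [-29.5, 3.4, 25.0]
grip_width: 0.0159
```

```bash
python3 - <<'E'
from h import *
import cv2
np.set_printoptions(precision=4,suppress=True)
o=robot.get_obs();print(o["position"],o["tool_rot"],o["ft_force"],o["moment"])
w=camera("wrist")[:,:,::-1]
cv2.imwrite("pics/w7.png",cv2.resize(w[140:260,150:430],None,fx=2.8,fy=2.8,interpolation=cv2.INTER_CUBIC))
im=camera("scene")[:,:,::-1]; a=im[180:285,165:300]
cv2.imwrite("pics/s7.png",cv2.resize(a,None,fx=5.7,fy=5.7,interpolation=cv2.INTER_CUBIC))
# predicted home outline, bed pose from first fit, scene-crop pixels
b=[.5326,-.0473,-.0285]
L=np.array([[.0225+.0485,-.1764,.069],[.0225+.0035,-.1764,.075],[.0225-.0125,-.1764,.075],[.0225+.0525,.024,.045],[.0225-.0525,.024,.045]])
print((proj("scene",T(b,L))-[165,180])*5.7)
E
```

```text
[ 0.5538 -0.0605  0.2316] [ 0.7178  0.6962 -0.0001 -0.008 ] [-29.4521   3.419   25.0305] [0.5081 4.9177 0.0261]
[[360.9582 397.1806]
 [302.1274 333.3686]
 [281.8092 313.6827]
 [662.7468 219.2588]
 [528.6448 105.3992]]
```

View pics/s7.png

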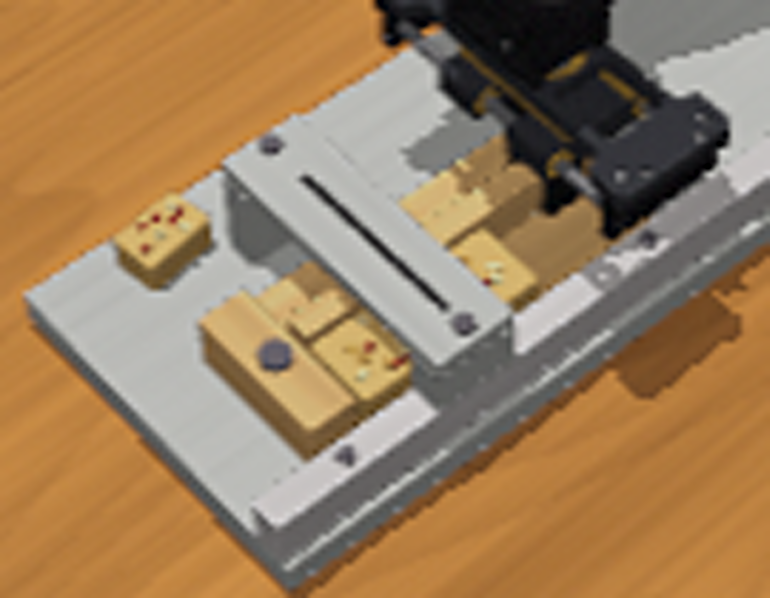

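View pics/w7.png

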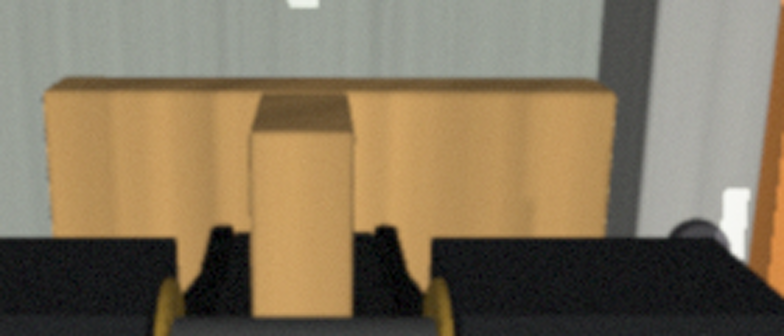

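```bash
python3 - <<'E'
from h import *
np.set_printoptions(precision=4,suppress=True)
o=robot.get_obs()
d=lambda u,v:(150+(u+.5)/2.8-.5,140+(v+.5)/2.8-.5)
for n,pts,z in [("sled R",[d(615,92),d(607,235)],.045),("sled L",[d(45,90),d(53,235)],.045),("rib L",[d(253,130),d(252,315)],.075),("rib R",[d(353,130),d(352,315)],.075),("fence top",[d(657,0),d(637,235)],.06),("fence foot",[d(605,0),d(600,78)],.03),("tail",[d(45,90),d(615,92)],.045)]:
    P=unproj(o["position"],o["tool_rot"],pts,z);k=P[1]-P[0];print(n,P[:,:2].ravel(),np.degrees(np.arctan2(k[0],-k[1])))
print(Ro.from_quat(o["tool_rot"]).as_matrix())
E
```

```text
sled R [ 0.6091 -0.025   0.6091 -0.0524] -0.1318119902567737
sled L [ 0.5059 -0.0217  0.5047 -0.0497] -2.5711300502020884
rib L [ 0.5456 -0.0228  0.5442 -0.053 ] -2.8005794610475796
rib R [ 0.5607 -0.0232  0.56   -0.0534] -1.2763261879846757
fence top [ 0.6103 -0.0068  0.6094 -0.0468] -1.2448248993194215
fence foot [ 0.6111 -0.0101  0.6108 -0.0253] -0.8292359654872755
tail [ 0.5059 -0.0217  0.6091 -0.025 ] 88.20059551668578
[[ 0.0305  0.9995 -0.0113]
 [ 0.9995 -0.0304  0.0114]
 [ 0.011  -0.0117 -0.9999]]
```

>>> {"name": "drive_tool", "arguments": {
  "plan": [
    [[0,0,0,0,0,0.15],[0,0,0,0,0,0],[0,0,0,0,0,0]]
  ]
}}

```text
time: 13.92
position: [0.5539, -0.0605, 0.2316]
tool_rot: [0.713, 0.701, 0.0, -0.008]
ft_force: [-29.1, 2.5, 23.8]
grip_width: 0.0158
```

```bash
python3 - <<'E'
from h import *
o=robot.get_obs();print(o["position"],o["ft_force"],o["moment"]);print(Ro.from_quat(o["tool_rot"]).as_matrix()[:,1])
E
```

```text
[ 0.55385495 -0.06053606  0.23157059] [-29.06435116   2.51912498  23.80005656] [ 0.32346655  5.023488   -0.2774676 ]
[ 0.99979943 -0.01642082 -0.01146541]
```

```bash
python3 - <<'E'
from h import *
import cv2
w=camera("wrist")[:,:,::-1]
cv2.imwrite("pics/w8.png",cv2.resize(w[140:260,150:430],None,fx=2.8,fy=2.8,interpolation=cv2.INTER_CUBIC))
im=camera("scene")[:,:,::-1]; a=im[180:285,165:300]
s=cv2.resize(a,None,fx=5.7,fy=5.7,interpolation=cv2.INTER_CUBIC)
cv2.imwrite("pics/s8.png",s)
p=cv2.imread("pics/s7.png"); 
z=np.hstack([x[250:470,180:440] for x in (p,s)]); cv2.imwrite("pics/cmp.png",cv2.resize(z,None,fx=1.5,fy=1.5))
E
```

```text
(no output)
```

View pics/w8.png

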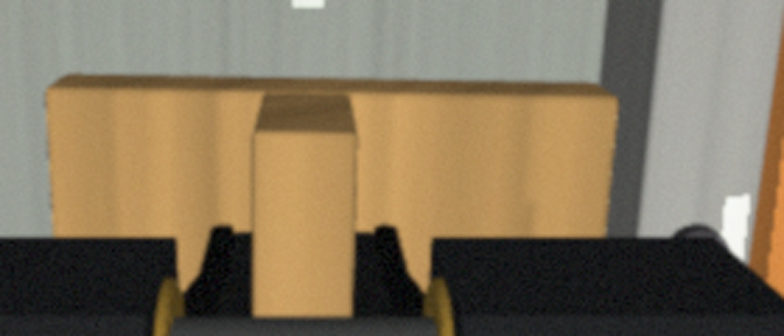

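View pics/cmp.png

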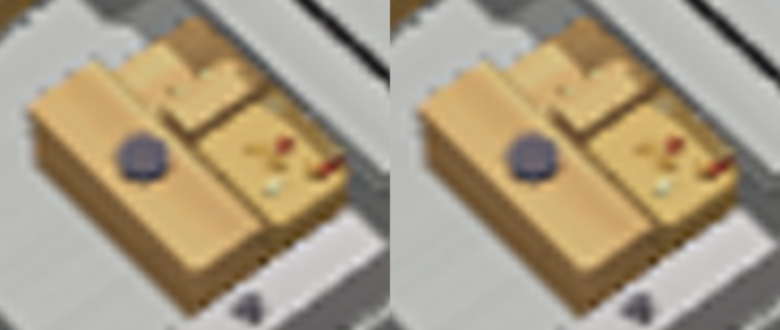

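>>> {"name": "drive_tool", "arguments": {
  "plan": [
    [[0,0,0,0,0,-0.15],[0,0,0,0,0,0],[0,0,0,0,0,0],[0,0,0,0,0,0]]
  ]
}}

```text
time: 14.52
position: [0.5539, -0.0604, 0.2316]
tool_rot: [0.718, 0.696, -0.0, -0.008]
ft_force: [-30.3, 3.2, 23.5]
grip_width: 0.0157
```

```bash
python3 - <<'E'
from h import *
o=robot.get_obs();print(o["position"],o["ft_force"],o["moment"])
print(robot.hand_in())
E
```

```text
[ 0.55385326 -0.06044049  0.23157899] [-30.29932604   3.15138185  23.52119671] [0.53269089 4.87683509 0.08103293]
the job is handed in; nothing more can be done
None
```

The carrier is under the guard with its brittle end against the stop and its long edge on the fence. The arm is still gripping the rib and pushing. I gripped the rib near its trailing end, slid the carrier flat along the bed, and handed in at about 14.5 s.

- **Final push:** the last reading was about 30 N across into the fence and 24 N down, plus about 3 N into the stop.
- **Stop:** during the slide, the force along the bed rose to 27 N while the carrier stopped advancing in the pictures.
- **Fence:** the wrist view puts the carrier's edge within about 1 mm of the fence, which is within the measuring error.
- **Flatness and squareness:** the grip height stayed steady throughout, so I saw no lifting. The carrier's trailing edge measured parallel to the end of the bed to about 0.1°. Single edge lines in the wrist view scattered by about 1°.
- **Yaw check:** turning the tool 0.9° and back did not move the carrier. The pads only pivoted on the rib, so this did not settle whether the whole edge is flush.
- **Tilt:** the tool leaned about 2° during one push step. I straightened it to under 1°, and the carrier did not visibly move.
- **Other things:** the offcut looked unmoved in the last pictures. The arm touched nothing else, though I took no final wide view of the rest of the table.

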